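# Hold the orange slide flush on the tilted stage

## Task

Pluck the orange slide carrier from its pocket in the white tray by its grip rib, tilt it to match the sloped dark face of the stage, and press its white underside gently flush against that face so that the sprung face gives a few millimetres, square and inside the white outline, the rib pointing straight out of the face. Finish while still holding it there, gripped and lightly pressed: do not let go. Leave the other two slide carriers in their pockets and the two white vials standing.

Things in the scene. Friction and masses are not known exactly. Their poses are not given: they have to be found in the camera images.
- orange_center (a point): Centre of the orange slide carrier, 15.5 mm above its white underside: flat plate 36 (x) x 26 (y) x 5 mm with an upright grip rib on top, 26 (x) x 10 (y) mm, its top 31 mm above the underside. z points up out of the rib, x along it; a half turn about z changes nothing. Starts level in one of the tray's pockets. Grip the rib across its 10 mm (along y), fingertips above the 5 mm plate.
- slide_orange: The orange slide carrier itself, 18 to 35 g; origin at the centre of its underside, axes as for its centre point. Pressed on a face, it can turn a little in a light grip about the line between the fingers and so settles flush.
- blue_center (a point): Centre of the blue slide carrier, same shape and axes as the orange one. Stays in its pocket.
- green_center (a point): Centre of the green slide carrier, same shape and axes as the orange one. Stays in its pocket.
- tray: White pocket tray, 170 (x) x 60 (y) x 14 mm, fixed to the bench; origin at the centre of its underside, z up. Three pockets along x at -50, 0 and +50 mm, each 40 x 30 mm and 4 mm deep (floor 10 mm above the bench). A slide's x axis lies along the tray's x; its plate stands 1 mm proud of the tray.
- stage: Tilting stage, fixed to the bench: grey foot 100 x 100 x 12 mm, two cheeks 56 mm long (x) and 56 mm high, between them a steel drum that carries the face. Origin at the centre of the foot's underside, z up, x towards the high side of the slope. The drum's axis runs along y, 40 mm above the bench; a clamp knob stands out at -y.
- stage_face (a point): Centre of the white painted outline, on the surface of the stage's flat dark face, 80 (x) x 74 (y) x 6 mm. z is its outward normal, x points straight up the slope, y is level. The slope differs each time, 12 to 25 degrees from level, low side roughly towards the robot. The outline measures 52 (x) x 42 (y) mm inside; the slide's x belongs along this x.
- sprung (a joint): How far the stage's face is pushed in along its normal, 0 (free) to 0.006 m (its stop, then rigid). It sits on springs: it starts to give at about 1 N, then 1.8 N more per mm, and stays parallel to itself; the tilt is clamped.
- centrifuge: Large cream benchtop centrifuge, lid shut, 375 (x) x 400 (y) x 220 mm high, standing still to the left of the tray as an obstacle: pass above it. Origin at the centre of its underside, z up.
- vial_left: White screw-cap vial, diameter 25 mm, 61 mm tall, standing loose to the left of the tray; origin at the centre of its underside.
- vial_right: White screw-cap vial, diameter 25 mm, 61 mm tall, standing loose to the right of the tray; origin at the centre of its underside.
There are look-alikes about, which are no part of the job. What is shaped like the vial_right but green is not meant.

How it is judged (in metres and radians):
On the way, in this order (a step that is already met when the one before it is completed fails the run):
1. the orange slide is gripped and lifted clear of its pocket (contact force between the fingers and slide_orange above 1 N and height (world z) of orange_center above 0.045 m and contact force between slide_orange and tray below 0.01 N), for 0.2 s.
2. held in the fingers, the orange slide touches the stage's face inside the outline (contact force between the fingers and slide_orange above 1 N and contact force between slide_orange and stage above 0.3 N and x of orange_center in the frame of stage_face between -0.009 and 0.009 m and y of orange_center in the frame of stage_face between -0.009 and 0.009 m), for 0.1 s.
At the end, for the whole second after the job is handed in: Fingers grip the orange slide (over 1 N), pressing it on the face with 2 to 25 N: flush within 0.035 rad and 2.5 mm, centred within 9 mm each way, long side within 0.15 rad of the slope line, at rest; other slides within 10 mm, vials upright (contact force between the fingers and slide_orange above 1 N and contact force between slide_orange and stage between 2 and 25 N and angle between the z axis of orange_center and the z axis of stage_face, either way round below 0.035 rad and angle between the x axis of orange_center and the x axis of stage_face, either way round below 0.15 rad and x of orange_center in the frame of stage_face between -0.009 and 0.009 m and y of orange_center in the frame of stage_face between -0.009 and 0.009 m and z of orange_center in the frame of stage_face between 0.0125 and 0.0175 m and linear speed of slide_orange below 0.01 m/s and distance of each of blue_center, green_center from where it was at the start of the episode below 0.01 m and angle between each of vial_left, vial_right's own z axis and vertical below 0.2 rad); the arm keeps its last pose, push and grip.
It fails at once if the slide is pressed on the stage with more than 40 N (contact force between slide_orange and stage above 40 N).
It fails at once if another slide is pulled from its pocket or moved by more than 20 mm (distance of any of blue_center, green_center from where it was at the start of the episode above 0.02 m).
It fails at once if a vial is tipped over (angle between any of vial_left, vial_right's own z axis and vertical above 0.5 rad).
It also fails if it takes over 40 s, if anything falls off the work surface, if the arm or the gripper's body presses on something with over 40 N, if the wrist force passes 120 N, or if a joint passes its speed limit or range.

## Robot

A 6-joint arm with a two-finger parallel gripper is mounted at the origin on the work surface; the furniture and walls round the work are solid. World frame = base frame: x ahead of the robot, y to its left, z up, the work surface at z = 0. Lengths are in mm, angles in rad, forces in N, time in s.
With the tool pointing down it reaches from about 350 to 875 mm from the base axis. Payload 4.2 kg.
Tool frame: the origin (TCP) lies midway between the tips of the shut fingers; the grasp point (between the pads) lies 19 mm behind it (arm.tcp_to_grasp is the distance from the TCP to the grasp point, in mm); z points along the fingers, y is the line along which they close (so a half turn about z gives the same grasp; the last joint's range is limited). The gripper opens to 85 mm and grips with 20 to 120 N. Pads are 22 mm wide; open, the fingers measure 114 mm over their backs; the gripper's body (76 mm by 85 mm) begins 54 mm behind the grasp point. The pads swing forward as they close: fully open they stand 13 mm farther back than shut.
Start: joints at [1.571, 0.385, 0.008, 0, -1.194, -0.259], TCP at [159.919, 604.173, 231.312] pointing down, gripper open.
Joint ranges: [-3.14, 3.14], [-1.21, 2.06], [-1.07, 1.41], [-3.16, 2.05], [-2.99, -0.16], [-3.1, 3.1]. Speed limits (rad/s): [2.79, 2.79, 3.14, 3.14, 3.14, 3.14].

## Interface

Orientations are given as a unit quaternion [x, y, z, w].
In Python, from bench import arm, imaging, job, models gives the robot as it stands.
- The arm moves only by the tool arm_command, never from a script. Its argument "rows" is a list of rows, each an object with "grip": the opening, from 0 (shut) to 1 (fully open); "linear": the shift along the tool's x, y, z in mm, a list of three; "rot": the turn, a rotation vector about the tool's x, y, z in rad, a list of three. In form: [{"grip": grip, "linear": [tx, ty, tz], "rot": [rx, ry, rz]}, ...]. A call has 1 to 10 rows; each row is the pose to reach, as a shift and turn from the pose commanded when the call began, along the tool's axes at that moment; what a row does not reach only later rows make up. A row lasts 1/8 s, in which the tool goes at most 62.5 mm and 10.7 degrees, less where a joint would pass 70% of its speed; a pose out of reach is approached as far as the arm can. A call with a gripper value outside its range is refused whole. The fingers move at their own pace and stop on an object; the grip force is fixed at half the most. Time passes only in rows, so rows that repeat a pose let the fingers close. It gives the time, the measured TCP pose, the force, the opening and the grip force at its end, in the units of the state.
- arm.read_state(): the state, without advancing time (a new reading comes with each control period).
- imaging.get_image(name): name is "scene" or "top" or "wrist"; returns a dict with "frame" (400x640x3 uint8, red, green, blue), "fx", "fy", "cx", "cy" (pixels), "extrinsics" (4x4, takes a point from world to camera coordinates); the wrist camera has in their place "T_tool_cam" (4x4, takes a point from camera to tool coordinates, whose origin is the TCP and whose axes are the flange's). Camera axes: x right, y down, z forward; pixel columns grow to the right and rows downward; lengths in mm; the calibration is good to about 2 mm. A picture is of the moment at which its call begins: read the wrist's pose just before it. There is no depth.
- job.job_done(): hands the job in; it is judged then, once.
Trained networks look in a picture, given as the dict that the camera call returned (one of the last four; its "shot" number tells which), for a name from the list of things; names that differ only in an ending like _2 or _b are one class to them, and where a whole thing is asked for, a point or a joint stands for the part that bears it (a point fixed in the world has none). Each returns a list of dicts, best first, with "score" (0 to 1); they miss things now and then, are a little off and sometimes report something else, mostly with a low value. They report only what shows in the picture. A call takes as long as a camera call. They do not tell look-alikes from the thing itself.
- models.spot_in(picture, query): "rect" ([left, top, right, bottom] in pixels, round what is visible of it).
- models.tip_of(picture, query): "pixel" ([column, row] in pixels: a listed point, or the origin of a listed thing).
The state is a dict: "clock": time; "joints": joint angles; "joint_vel": joint speeds; "joint_efforts": joint torques, N m; "position": TCP position; "ee_rot": TCP orientation; "contact_force": force on the tool from outside, world axes, zero at the start; "wrist_torque": the same for the moment, N m; "gripper_width": finger opening in mm; "grasp_force": force on a finger pad.
Only numpy, scipy, OpenCV 4.12 (cv2) and the standard library are available. Lean on these libraries where they do the work, as an engineer would, in place of code of your own. Each camera call takes 0.05 s, during which the arm holds its last target. There are 200 camera calls.

## Working session

There is one attempt and no reset: what is moved stays moved. The work goes in short steps, Python scripts to look and compute and a tool call to move; the robot and the scene stay as the last step left them, time stands still between calls to the robot, and variables do not carry over. Pictures are saved under pics/ and viewed, at most 10 in all, crops included, and the job is handed in when it is done.

Besides the shell and the picture viewer there is one more tool, called after ">>>" as name([rows], argument=value, ...), one row to a line, values as JSON. arm_command: Moves the arm, as the interface text tells. Its arguments: {"type":"object","properties":{"rows":{"type":"array"}},"required":["rows"]}

```bash
mkdir -p pics
cat > h.py <<'E'
import numpy as np, cv2
from scipy.spatial.transform import Rotation as R
from bench import arm, imaging, job, models
def snap(name,fn=None):
    s=arm.read_state(); p=imaging.get_image(name)
    if fn: cv2.imwrite('pics/'+fn,p['frame'][:,:,::-1])
    return s,p
def camT(s,p):
    if 'extrinsics' in p: return np.linalg.inv(np.array(p['extrinsics']))
    T=np.eye(4);T[:3,:3]=R.from_quat(s['ee_rot']).as_matrix();T[:3,3]=s['position']
    return T@np.array(p['T_tool_cam'])
def ray(s,p,px):
    T=camT(s,p);d=np.array([(px[0]-p['cx'])/p['fx'],(px[1]-p['cy'])/p['fy'],1.])
    d=T[:3,:3]@d; return T[:3,3],d/np.linalg.norm(d)
def onz(s,p,px,z):
    o,d=ray(s,p,px); return o+d*(z-o[2])/d[2]
def proj(s,p,X):
    T=np.linalg.inv(camT(s,p));c=np.atleast_2d(X)@T[:3,:3].T+T[:3,3]
    return np.c_[c[:,0]/c[:,2]*p['fx']+p['cx'],c[:,1]/c[:,2]*p['fy']+p['cy']]
def tri(rays):
    A=0;b=0
    for o,d in rays:
        P=np.eye(3)-np.outer(d,d);A=A+P;b=b+P@o
    return np.linalg.solve(A,b)
E
python3 - <<'E'
from h import *
import json
print(arm.read_state())
for n in ['scene','top','wrist']:
    s,p=snap(n,n+'0.png')
    print(n,p['fx'],camT(s,p).round(3).tolist())
    for q in ['orange_center','blue_center','green_center','stage_face','stage','tray','vial_left','vial_right','centrifuge']:
        print(q,[(np.round(r['pixel']).tolist(),round(r['score'],2)) for r in models.tip_of(p,q)][:3],[(np.round(r['rect']).tolist(),round(r['score'],2)) for r in models.spot_in(p,q)][:3])
E
cd pics; python3 -c "
import cv2,numpy as np
a=[cv2.imread(n+'0.png') for n in ['scene','top','wrist']]
"
```

```text
{'clock': 0.0, 'joints': array([ 1.57058454e+00,  3.85547983e-01,  6.62108296e-03, -5.60640452e-04,
       -1.19399471e+00, -2.58638787e-01]), 'joint_vel': array([-1.07422316e-03,  3.39577693e-04, -4.23116538e-04, -1.27279896e-03,
       -1.00101309e-03,  5.97985744e-05]), 'joint_efforts': array([-5.09837664e-04, -3.92291379e+01,  1.88399023e+01,  4.18629795e+00,
       -4.57428003e-03,  7.43120637e-06]), 'position': array([159.77262317, 603.61898149, 230.21575832]), 'ee_rot': array([ 9.91622286e-01, -1.29166735e-01, -1.21446809e-04,  1.08735714e-03]), 'contact_force': array([-0.22593258,  0.86535234, -0.30844409]), 'wrist_torque': array([0.05689657, 0.03144933, 0.00509007]), 'grasp_force': 0.0, 'gripper_width': 85.57048075296096}
scene 410.5773375998418 [[0.786, -0.339, 0.518, -52.46], [-0.619, -0.436, 0.653, -574.25], [0.004, -0.834, -0.552, 607.612], [0.0, 0.0, 0.0, 1.0]]
orange_center [([372.0, 248.0], 0.49)] [([360.0, 241.0, 379.0, 264.0], 0.62)]
blue_center [([337.0, 232.0], 0.58)] []
green_center [([353.0, 240.0], 0.71)] [([344.0, 233.0, 361.0, 253.0], 0.54)]
stage_face [([410
[... 1016 characters left out ...]
381.0, 152.0], 0.6), ([300.0, 202.0], 0.38)] [([363.0, 133.0, 405.0, 169.0], 0.94)]
tray [([366.0, 203.0], 0.74)] [([334.0, 189.0, 399.0, 219.0], 0.64)]
vial_left [([303.0, 200.0], 0.41)] []
vial_right [([428.0, 264.0], 0.67), ([419.0, 218.0], 0.63), ([400.0, 236.0], 0.56)] [([399.0, 235.0, 413.0, 244.0], 0.49), ([426.0, 261.0, 440.0, 267.0], 0.46), ([333.0, 188.0, 400.0, 218.0], 0.31)]
centrifuge [] []
wrist 324.32038737652516 [[-0.256, -0.914, -0.314, 240.219], [-0.967, 0.243, 0.083, 582.149], [0.0, 0.324, -0.946, 373.669], [0.0, 0.0, 0.0, 1.0]]
orange_center [] []
blue_center [] []
green_center [] []
stage_face [] []
stage [] []
tray [] []
vial_left [] []
vial_right [] []
centrifuge [] []
```

View pics/scene0.png

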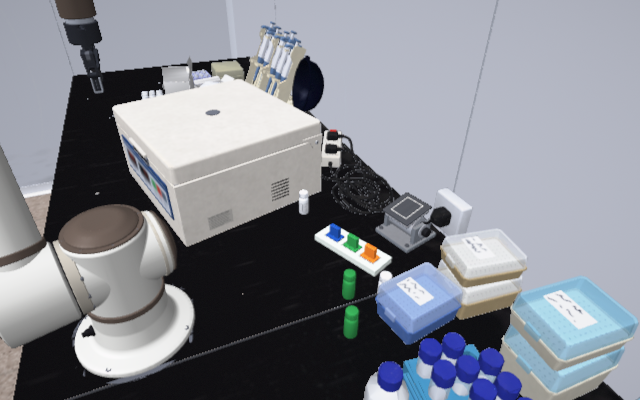

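View pics/top0.png

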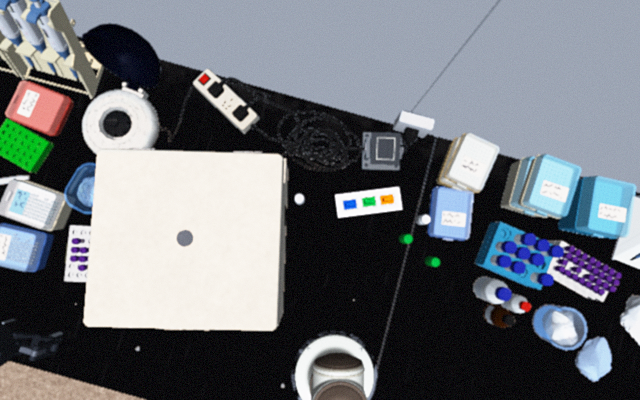

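Scene picture: the tray holds blue (335,231), green (353,242) and orange (371,252) slides, and the stage is at (408,210). White vials stand at (304,202) and (385,278). Top picture: orange slide at (387,199), stage (383,150), white vials (299,199) and (425,219). Candidates for the target are blue (350,204), green (369,202) and orange (387,199), and by colour it is the last one. The green vials at (407,239) and (433,262) are not part of the job.

Run:
```python
from h import *
s,p=snap('top')
s2,p2=snap('scene')
for n,a,b,z in [('orange',(387,199),(371,252),30),('blue',(350,204),(335,231),30),('stageface',(385,149),(409,208),65),('vl',(299,199),(304,192),61),('vr',(425,219),(385,274),61),('cent_r_near',(280,328),(186,236),220),('cent_far r',(287,154),(322,120),220)]:
    print(n,onz(s,p,a,z).round(),tri([ray(s,p,a),ray(s2,p2,b)]).round())
f=p['frame'][:,:,::-1]
a=cv2.resize(f[120:280,325:445],None,fx=5,fy=3.75*5/3.75,interpolation=cv2.INTER_CUBIC)[:600]
g=p2['frame'][:,:,::-1][180:310,300:450]
cv2.imwrite('pics/crop1.png',cv2.resize(g,None,fx=4,fy=4,interpolation=cv2.INTER_CUBIC))
```

```text
orange [ 448. -133.   30.] [ 450. -134.   26.]
blue [434. -36.  30.] [434. -37.  28.]
stageface [ 573. -122.   65.] [ 572. -122.   79.]
vl [443.  95.  61.] [444.  94.  62.]
vr [ 396. -223.   61.] [ 396. -222.   63.]
cent_r_near [160. 124. 220.] [140. 129.  56.]
cent_far r [526. 117. 220.] [524. 118. 220.]
```

View pics/crop1.png

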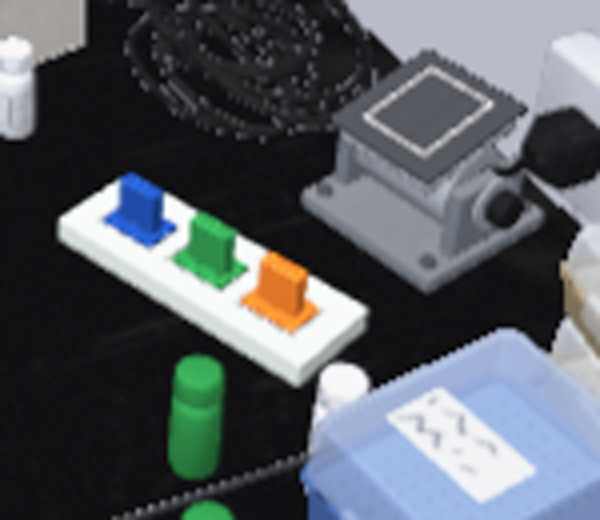

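The crop confirms the orange carrier, at the right-hand end of the tray. I'll set out now, rising first to clear the centrifuge.

>>> arm_command([
  {"grip": 1,"linear": [0,0,-60],"rot": [0,0,0]},
  {"grip": 1,"linear": [0,0,-120],"rot": [0,0,0]},
  {"grip": 1,"linear": [60,33,-120],"rot": [0,0,0]},
  {"grip": 1,"linear": [115,62,-120],"rot": [0,0,0.15]},
  {"grip": 1,"linear": [170,92,-120],"rot": [0,0,0.3]},
  {"grip": 1,"linear": [225,122,-120],"rot": [0,0,0.45]},
  {"grip": 1,"linear": [280,152,-120],"rot": [0,0,0.6]},
  {"grip": 1,"linear": [326,180,-120],"rot": [0,0,0.75]},
  {"grip": 1,"linear": [344,240,-120],"rot": [0,0,0.9]},
  {"grip": 1,"linear": [362,300,-120],"rot": [0,0,1.05]},
])

```text
clock: 4.2
position: [433.4, 219.8, 351.1]
ee_rot: [0.792, -0.611, 0.0, 0.0]
contact_force: [0.7, -0.0, 0.7]
gripper_width: 85.0
grasp_force: 0.0
```

```bash
cat >> h.py <<'E'
def togo(P,Rm):
    s=arm.read_state();r=R.from_quat(s['ee_rot'])
    print('t',round(s['clock'],2),'pos',s['position'].round(1),'lin',r.inv().apply(np.array(P)-s['position']).round(1),'rot',(r.inv()*R.from_matrix(Rm)).as_rotvec().round(3),'F',s['contact_force'].round(1),'w',round(s['gripper_width'],1),'g',round(s['grasp_force'],1))
def down(yawy):
    y=np.array([np.cos(yawy),np.sin(yawy),0]);z=np.array([0,0,-1.]);return np.c_[np.cross(y,z),y,z]
E
python3 -c "
from h import *
togo([448,-133,170],down(np.radians(188.2)))"
```

```text
t 4.2 pos [433.4 219.8 351.1] lin [344.9  75.4 181.2] rot [ 0.    -0.     0.114] F [ 0.7 -0.   0.7] w 85.0 g 0.0
```

>>> arm_command([
  {"grip": 1,"linear": [57,12,0],"rot": [0,0,0.06]},
  {"grip": 1,"linear": [115,25,0],"rot": [0,0,0.114]},
  {"grip": 1,"linear": [172,37,0],"rot": [0,0,0.114]},
  {"grip": 1,"linear": [230,50,20],"rot": [0,0,0.114]},
  {"grip": 1,"linear": [285,62,40],"rot": [0,0,0.114]},
  {"grip": 1,"linear": [325,71,80],"rot": [0,0,0.114]},
  {"grip": 1,"linear": [345,75,130],"rot": [0,0,0.114]},
  {"grip": 1,"linear": [345,75,181],"rot": [0,0,0.114]},
  {"grip": 1,"linear": [345,75,181],"rot": [0,0,0.114]},
])

```text
clock: 5.32
position: [447.2, -131.2, 167.4]
ee_rot: [0.757, -0.653, -0.003, 0.003]
contact_force: [0.3, -0.9, 0.6]
gripper_width: 85.5
grasp_force: 0.0
```

Run:
```python
from h import *
togo([448,-133,170],down(np.radians(188.2)))
s,p=snap('wrist','w1.png')
import pickle;pickle.dump((s,p),open('w1.pkl','wb'))
for q in ['orange_center','stage_face','blue_center']: print(q,[(np.round(r['pixel'],1).tolist(),round(r['score'],2)) for r in models.tip_of(p,q)][:2])
```

```text
t 5.33 pos [ 447.2 -131.2  167.4] lin [ 1.9 -0.5 -2.6] rot [0.009 0.001 0.004] F [ 0.3 -0.9  0.6] w 85.5 g 0.0
orange_center [([316.0, 185.6], 0.78)]
stage_face [([148.8, 201.6], 0.63), ([318.1, 183.5], 0.4)]
blue_center [([313.4, 282.5], 0.76)]
```

View pics/w1.png

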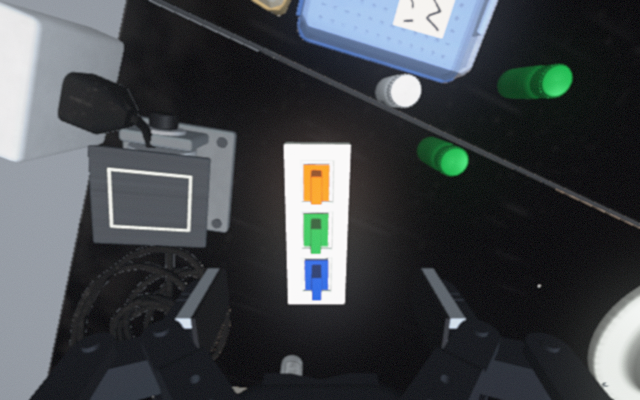

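The wrist view shows the orange slide at (316,184), aligned with the fingers. The stage outline has corners at about (108,168), (193,176), (190,230) and (110,226). The white vial is at (400,91).

```bash
cat >> h.py <<'E'
def outline(p,box,v0=150):
    x0,y0,x1,y1=box
    g=cv2.cvtColor(p['frame'],cv2.COLOR_RGB2GRAY)[y0:y1,x0:x1]
    b=(g>v0).astype(np.uint8)
    cs,h=cv2.findContours(b,cv2.RETR_CCOMP,cv2.CHAIN_APPROX_NONE)
    best=None
    for c,hh in zip(cs,h[0]):
        if hh[3]>=0 and cv2.contourArea(c)>500 and (best is None or cv2.contourArea(c)>cv2.contourArea(best)): best=c
    if best is None: return None
    return best.reshape(-1,2)+[x0,y0]
def quad(c):
    # four side lines by fitting, then intersect
    bx=cv2.boxPoints(cv2.minAreaRect(c.astype(np.float32)))
    ap=None
    for e in np.linspace(0.01,0.1,30):
        a=cv2.approxPolyDP(c.astype(np.int32).reshape(-1,1,2),e*cv2.arcLength(c.astype(np.int32).reshape(-1,1,2),True),True)
        if len(a)==4: ap=a.reshape(4,2).astype(float);break
    if ap is None: ap=bx
    L=[]
    for i in range(4):
        a,b=ap[i],ap[(i+1)%4];d=(b-a)/np.linalg.norm(b-a);n=np.array([-d[1],d[0]])
        t=(c-a)@d;k=(abs((c-a)@n)<2.5)&(t>5)&(t<np.linalg.norm(b-a)-5)
        vx,vy,x,y=cv2.fitLine(c[k].astype(np.float32),cv2.DIST_HUBER,0,.01,.01).ravel()
        L.append(np.cross([x,y,1],[x+vx,y+vy,1]))
    q=[np.cross(L[i-1],L[i]) for i in range(4)]
    return np.array([a[:2]/a[2] for a in q])
E
python3 - <<'E'
from h import *
import pickle
s,p=pickle.load(open('w1.pkl','rb'))
hsv=cv2.cvtColor(p['frame'],cv2.COLOR_RGB2HSV)
m=((hsv[...,0]<22)&(hsv[...,0]>5)&(hsv[...,1]>150)&(hsv[...,2]>60)).astype(np.uint8);m[:,:250]=0;m[:,380:]=0;m[:120]=0;m[230:]=0
ys,xs=np.nonzero(m);print('orange bbox',xs.min(),xs.max(),ys.min(),ys.max())
for y in range(ys.min(),ys.max()+1,4): r=xs[ys==y];print(y,r.min(),r.max())
# predicted pixels for a slide at guess
T=down(np.radians(188.2));xa=T[:,0];ya=T[:,1]
# tray corners at z=14
tc=[onz(s,p,q,14) for q in [(284,144),(351,144),(345,304),(288,304)]]
print(np.round(tc,1))
c=np.mean(tc,0);ax=((tc[0]+tc[1])-(tc[2]+tc[3]))/2;print('len',np.linalg.norm(ax),'yaw',np.degrees(np.arctan2(ax[1],ax[0])),'slot',c+ax/np.linalg.norm(ax)*50)
u=ax/np.linalg.norm(ax);u[2]=0;v=np.array([-u[1],u[0],0])
O=c+u*50;O[2]=0
for nm,sx,sy,z in [('plate',18,13,15),('ribtop',13,5,41)]:
    print(nm,proj(s,p,[O+u*a*sx+v*b*sy+[0,0,z] for a in(1,-1) for b in (1,-1)]).round(1).tolist())
c=outline(p,(80,140,215,250));q=quad(c);print('q',q.round(1).tolist())
E
```

```text
orange bbox 304 328 165 203
165 304 327
169 304 328
173 304 328
177 304 328
181 304 328
185 304 328
189 304 327
193 304 327
197 304 327
201 311 320
[[ 483.4 -167.2   14. ]
 [ 423.3 -175.9   14. ]
 [ 399.5   -6.3   14. ]
 [ 460.3    2.1   14. ]]
len 171.087392307042 yaw -82.12396854177598 slot [ 448.46657276 -136.35669892   14.        ]
plate [[303.3, 163.3], [331.5, 163.4], [303.6, 200.5], [330.8, 200.6]]
ribtop [[311.6, 175.4], [323.4, 175.4], [311.6, 204.3], [323.0, 204.4]]
q [[110.4, 170.3], [188.6, 177.8], [186.8, 228.7], [112.3, 224.6]]
```

Run:
```python
from h import *
togo([449,-135.8,18],down(np.radians(187.9)))
```

```text
t 5.53 pos [ 451.9 -130.7  172.9] lin [  4.5   4.5 154.9] rot [-0.005 -0.001  0.011] F [ 0.4  1.3 -0.2] w 85.5 g 0.0
```

>>> arm_command([
  {"grip": 1,"linear": [4.5,4.5,50],"rot": [0,0,0.011]},
  {"grip": 1,"linear": [4.5,4.5,85],"rot": [0,0,0.011]},
  {"grip": 1,"linear": [4.5,4.5,85],"rot": [0,0,0.011]},
  {"grip": 1,"linear": [4.5,4.5,85],"rot": [0,0,0.011]},
])

```text
clock: 6.02
position: [448.4, -135.8, 87.6]
ee_rot: [0.754, -0.657, 0.002, -0.001]
contact_force: [0.2, -0.7, -0.2]
gripper_width: 85.5
grasp_force: 0.0
```

Run:
```python
from h import *
s,p=snap('wrist','w2.png')
import pickle;pickle.dump((s,p),open('w2.pkl','wb'))
print(s['position'],R.from_quat(s['ee_rot']).as_matrix().round(3).tolist())
hsv=cv2.cvtColor(p['frame'],cv2.COLOR_RGB2HSV)
m=((hsv[...,0]<22)&(hsv[...,0]>5)&(hsv[...,1]>150)&(hsv[...,2]>60)).astype(np.uint8)
n,l,st,ce=cv2.connectedComponentsWithStats(m);k=1+np.argmax(st[1:,4]);ys,xs=np.nonzero(l==k)
for y in range(ys.min(),ys.max()+1,4): r=xs[ys==y];print((y,r.min(),r.max()),end=' ')
u=down(np.radians(187.9))[:,0];v=np.array([-u[1],u[0],0]);O=np.array([449,-135.8,0])
for nm,sx,sy,z in [('plate',18,13,15),('ribtop',13,5,41)]:
    print(nm,proj(s,p,[O+u*a*sx+v*b*sy+[0,0,z] for a in(1,-1) for b in (1,-1)]).round(1).tolist())
togo([449,-135.8,18],down(np.radians(187.9)))
print([r['pixel'] for r in models.tip_of(p,'orange_center')],proj(s,p,O+[0,0,25.5]))
```

```text
[ 448.36207108 -135.83940964   87.59690887] [[0.138, -0.99, 0.005], [-0.99, -0.138, -0.0], [0.001, -0.005, -1.0]]
(196, np.int64(301), np.int64(334)) (200, np.int64(301), np.int64(334)) (204, np.int64(301), np.int64(334)) (208, np.int64(301), np.int64(334)) (212, np.int64(301), np.int64(334)) (216, np.int64(301), np.int64(334)) (220, np.int64(302), np.int64(333)) (224, np.int64(302), np.int64(333)) (228, np.int64(302), np.int64(333)) (232, np.int64(302), np.int64(333)) (236, np.int64(302), np.int64(333)) (240, np.int64(302), np.int64(333)) (244, np.int64(311), np.int64(323)) (248, np.int64(311), np.int64(323)) plate [[300.1, 194.5], [337.6, 194.5], [301.0, 241.7], [336.7, 241.8]]
ribtop [[310.5, 214.4], [326.6, 214.4], [310.9, 252.0], [326.4, 252.0]]
t 6.08 pos [ 448.3 -135.8   87.7] lin [ 0.  -0.3 69.7] rot [-0.005 -0.001  0.   ] F [ 0.6 -0.7 -0.3] w 85.0 g 0.0
[[317.4, 222.7]] [[318.76082189 224.32269868]]
```

>>> arm_command([
  {"grip": 1,"linear": [0,-1,35],"rot": [0,0,0]},
  {"grip": 1,"linear": [0,-1,60],"rot": [0,0,0]},
  {"grip": 1,"linear": [0,-1,69],"rot": [0,0,0]},
  {"grip": 1,"linear": [0,-1,69],"rot": [0,0,0]},
  {"grip": 1,"linear": [0,-1,69],"rot": [0,0,0]},
])

```text
clock: 6.75
position: [448.3, -135.8, 17.5]
ee_rot: [0.754, -0.657, 0.001, -0.001]
contact_force: [0.9, -0.1, -0.1]
gripper_width: 85.5
grasp_force: 0.0
```

>>> arm_command([
  {"grip": 0,"linear": [0,0,0],"rot": [0,0,0]},
  {"grip": 0,"linear": [0,0,0],"rot": [0,0,0]},
  {"grip": 0,"linear": [0,0,0],"rot": [0,0,0]},
  {"grip": 0,"linear": [0,0,0],"rot": [0,0,0]},
  {"grip": 0,"linear": [0,0,0],"rot": [0,0,0]},
  {"grip": 0,"linear": [0,0,0],"rot": [0,0,0]},
  {"grip": 0,"linear": [0,0,0],"rot": [0,0,0]},
  {"grip": 0,"linear": [0,0,0],"rot": [0,0,0]},
])

```text
clock: 7.75
position: [447.7, -135.8, 16.5]
ee_rot: [0.754, -0.657, 0.0, -0.0]
contact_force: [2.0, 0.7, 2.1]
gripper_width: 8.5
grasp_force: 60.4
```

>>> arm_command([
  {"grip": 0,"linear": [0,0,-20],"rot": [0,0,0]},
  {"grip": 0,"linear": [0,0,-60],"rot": [0,0,0]},
  {"grip": 0,"linear": [0,0,-110],"rot": [0,0,0]},
  {"grip": 0,"linear": [0,0,-140],"rot": [0,0,0]},
  {"grip": 0,"linear": [0,0,-140],"rot": [0,0,0]},
  {"grip": 0,"linear": [0,0,-140],"rot": [0,0,0]},
])

```text
clock: 8.5
position: [445.8, -135.7, 155.2]
ee_rot: [0.754, -0.657, -0.001, 0.001]
contact_force: [-0.5, 0.1, -0.7]
gripper_width: 8.8
grasp_force: 60.3
```

```bash
cat >> h.py <<'E'
from scipy.optimize import least_squares
def facefit(obs,x0,prior=None):
    # obs: list of (s,p,q 4 px, corner order); x=[cx,cy,cz,yaw,slope]
    C=np.array([[1,1],[1,-1],[-1,-1],[-1,1]])*[26,21]
    def face(x):
        u=np.array([np.cos(x[3])*np.cos(x[4]),np.sin(x[3])*np.cos(x[4]),np.sin(x[4])]);v=np.array([-np.sin(x[3]),np.cos(x[3]),0]);return u,v,np.cross(u,v)
    def res(x):
        u,v,n=face(x);X=x[:3]+C[:,:1]*u+C[:,1:]*v;r=[]
        for s,p,q in obs:
            P=proj(s,p,X);d=np.linalg.norm(P[:,None]-q[None],axis=2);r.append((P-q[d.argmin(1)]).ravel())
        return np.concatenate(r)
    o=least_squares(res,x0);u,v,n=face(o.x)
    J=np.linalg.inv(o.jac.T@o.jac+1e-9*np.eye(5))
    print('face',o.x[:3].round(1),'yaw,slope deg',np.degrees(o.x[3:]).round(2),'rms',np.sqrt(np.mean(o.fun**2)).round(2),'sd/px',np.sqrt(np.diag(J)).round(3)*[1,1,1,57.3,57.3])
    return o.x[:3],u,v,n
E
python3 - <<'E'
from h import *
import pickle
s,p=snap('wrist','w3.png')
pickle.dump((s,p),open('w3.pkl','wb'))
x0=[573,-122,75,0,.3]
obs=[]
for f,b in [('w1',(80,140,215,250)),('w3',(0,80,300,330))]:
    S,P=pickle.load(open(f+'.pkl','rb'));c=outline(P,b)
    if c is None: print('none',f);continue
    q=quad(c);print(f,q.round(1).tolist());obs.append((S,P,q));C,u,v,n=facefit([obs[-1]],x0)
# look pose
y=-v;z=-n;Rm=np.c_[np.cross(y,z),y,z]
togo(C+n*100,Rm)
E
```

```text
w1 [[110.4, 170.3], [188.6, 177.8], [186.8, 228.7], [112.3, 224.6]]
face [ 572.7 -120.4   77.2] yaw,slope deg [-1.18 12.48] rms 0.09 sd/px [1.447  1.227  2.997  0.8595 2.865 ]
w3 [[99.2, 182.6], [181.4, 189.1], [179.9, 241.3], [103.1, 238.3]]
face [ 572.8 -120.3   77.1] yaw,slope deg [-1.19 12.4 ] rms 0.16 sd/px [1.456  1.258  2.784  0.8595 2.4639]
t 8.55 pos [ 445.8 -135.8  154.8] lin [  -1.4 -106.7  -20.3] rot [ 0.155  0.182 -1.407] F [-0.7 -0.2 -0.7] w 8.8 g 60.3
```

View pics/w3.png

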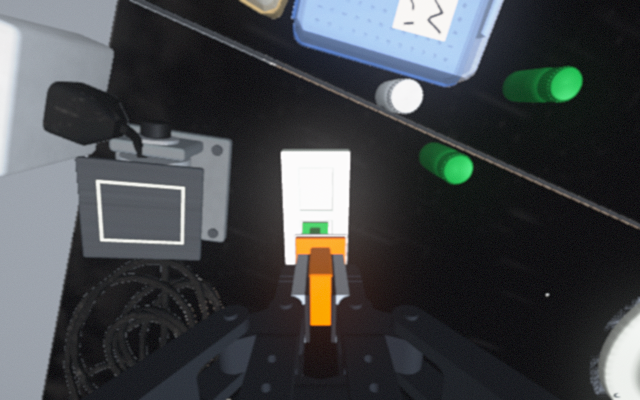

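The slide is held cleanly and its pocket is empty at (316,190). The stage outline spans (99,183) to (180,241). I'll move over the face and turn.

>>> arm_command([
  {"grip": 0,"linear": [0,-15,-20],"rot": [0.02,0.022,-0.17]},
  {"grip": 0,"linear": [0,-30,-20],"rot": [0.039,0.045,-0.35]},
  {"grip": 0,"linear": [0,-45,-20],"rot": [0.058,0.068,-0.53]},
  {"grip": 0,"linear": [0,-60,-20],"rot": [0.078,0.091,-0.7]},
  {"grip": 0,"linear": [0,-75,-20],"rot": [0.097,0.114,-0.88]},
  {"grip": 0,"linear": [0,-90,-20],"rot": [0.116,0.137,-1.06]},
  {"grip": 0,"linear": [-1.4,-106.7,-20],"rot": [0.136,0.16,-1.23]},
  {"grip": 0,"linear": [-1.4,-106.7,-20],"rot": [0.155,0.182,-1.407]},
  {"grip": 0,"linear": [-1.4,-106.7,-20],"rot": [0.155,0.182,-1.407]},
  {"grip": 0,"linear": [-1.4,-106.7,-20],"rot": [0.155,0.182,-1.407]},
])

```text
clock: 9.8
position: [552.2, -119.9, 175.4]
ee_rot: [0.994, -0.012, 0.109, 0.001]
contact_force: [0.1, 0.4, -0.7]
gripper_width: 8.8
grasp_force: 60.3
```

Run:
```python
from h import *
import pickle
s,p=snap('wrist','w4.png');pickle.dump((s,p),open('w4.pkl','wb'))
print(s['clock'],s['position'],s['joints'].round(2))
u=[573,-122,75];X=np.array([[599,-100,82],[599,-142,82],[547,-142,68],[547,-100,68]]);print(proj(s,p,X).round())
```

```text
9.8 [ 552.2356327  -119.94544145  175.35324958] [ 0.09  0.24 -0.39  0.04 -0.73  1.44]
[[292. 173.]
 [346. 172.]
 [346. 235.]
 [295. 236.]]
```

View pics/w4.png

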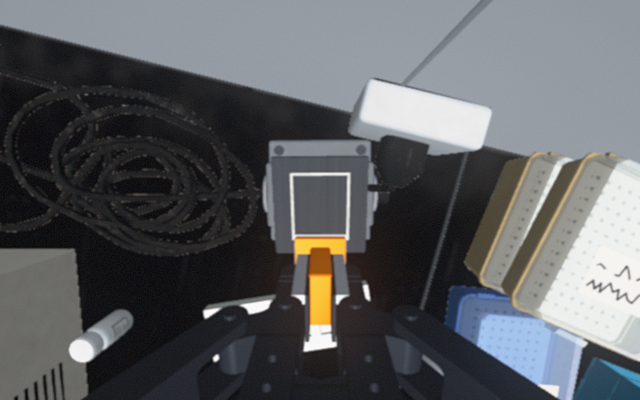

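The wrist view shows the outline corners at about (291,174), (349,174), (348,237) and (293,236), just clear of the held slide at (320,250).

Run:
```python
from h import *
import pickle
x0=[573,-121,76,0,.25];obs=[]
for f,b in [('w1',(80,140,215,250)),('w2',(0,100,215,399)),('w3',(80,165,200,260)),('w4',(270,158,372,246))]:
    S,P=pickle.load(open(f+'.pkl','rb'));c=outline(P,b,160)
    if c is None: print('none',f);continue
    q=quad(c);print(f,q.round(1).tolist())
    try: facefit([(S,P,q)],x0)
    except Exception as e: print(e);continue
    obs.append((S,P,q))
facefit([o for o in obs],x0); facefit(obs[-2:],x0)
```

```text
w1 [[110.3, 170.1], [188.4, 177.7], [187.4, 229.1], [112.4, 224.6]]
face [ 571.8 -121.2   79. ] yaw,slope deg [-0.81 11.18] rms 0.22 sd/px [1.457  1.239  3.032  0.8595 2.7504]
w2 [[15.8, 218.3], [134.7, 224.8], [137.4, 293.0], [27.4, 293.0]]
face [ 571.9 -121.2   79.1] yaw,slope deg [-0.72 12.14] rms 0.21 sd/px [1.096  0.949  1.477  0.573  1.2606]
w3 [[99.2, 182.5], [181.0, 188.9], [181.0, 241.4], [102.7, 238.4]]
face [ 572.  -121.    78.6] yaw,slope deg [-0.82 11.98] rms 0.23 sd/px [1.449  1.253  2.776  0.8022 2.4639]
w4 [[291.6, 175.0], [347.5, 175.0], [345.8, 233.6], [294.3, 235.4]]
face [ 572.8 -121.1   79.6] yaw,slope deg [-0.73 19.52] rms 0.37 sd/px [0.583  0.392  4.469  0.6876 2.7504]
face [ 572.4 -120.8   78.1] yaw,slope deg [-1.   13.15] rms 0.65 sd/px [0.262  0.242  0.433  0.3438 0.8022]
face [ 572.5 -120.8   77.4] yaw,slope deg [-1.13 15.01] rms 0.69 sd/px [0.312  0.307  0.678  0.5157 1.4898]
```

Position is good to about 1 mm, but the slope is only weakly determined. I'll take one look from 35° to the side.

Run:
```python
from h import *
s=arm.read_state();C=np.array([572.4,-121,78.5])
for a in (-18,-35):
    r=R.from_euler('x',a,degrees=True)
    P=C+r.apply(s['position']-C)
    togo(P,(r*R.from_quat(s['ee_rot'])).as_matrix());print(P)
```

```text
t 9.85 pos [ 552.4 -119.9  175.6] lin [ -1.8 -30.    4.8] rot [-0.307  0.007 -0.068] F [ 0.9  0.8 -0.2] w 8.8 g 60.3
[552.38034886 -89.91302111 170.53069612]
t 9.85 pos [ 552.4 -119.9  175.6] lin [ -5.2 -55.5  17.5] rot [-0.596  0.014 -0.132] F [ 0.9  0.8 -0.2] w 8.8 g 60.3
[552.38034886 -64.36420273 157.42043938]
```

>>> arm_command([
  {"grip": 0,"linear": [-1,-15,2],"rot": [-0.153,0.003,-0.034]},
  {"grip": 0,"linear": [-1.8,-30,4.8],"rot": [-0.307,0.007,-0.068]},
  {"grip": 0,"linear": [-3.5,-43,10],"rot": [-0.45,0.01,-0.1]},
  {"grip": 0,"linear": [-5.2,-55.5,17.5],"rot": [-0.596,0.014,-0.132]},
  {"grip": 0,"linear": [-5.2,-55.5,17.5],"rot": [-0.596,0.014,-0.132]},
  {"grip": 0,"linear": [-5.2,-55.5,17.5],"rot": [-0.596,0.014,-0.132]},
  {"grip": 0,"linear": [-5.2,-55.5,17.5],"rot": [-0.596,0.014,-0.132]},
])

```text
clock: 10.72
position: [553.0, -64.8, 158.8]
ee_rot: [0.948, 0.021, 0.109, 0.299]
contact_force: [0.3, -0.1, 1.0]
gripper_width: 8.7
grasp_force: 60.3
```

Run:
```python
from h import *
import pickle
s,p=snap('wrist','w5.png');pickle.dump((s,p),open('w5.pkl','wb'))
x0=[573,-121,78,0,.23];obs=[]
u,v=np.array([np.cos(.23),0,np.sin(.23)]),np.array([0,1,0])
X=np.array(x0[:3])+np.array([a*30*u+b*25*v for a in(1,-1) for b in(1,-1)]);b=proj(s,p,X);print(b.round())
B=(*(b.min(0)-6).astype(int),*(b.max(0)+6).astype(int))
for f,b in [('w1',(80,140,215,250)),('w2',(0,100,215,399)),('w3',(80,165,200,260)),('w4',(270,158,372,246)),('w5',B)]:
    S,P=pickle.load(open(f+'.pkl','rb'));c=outline(P,b,150)
    q=quad(c);obs.append((S,P,q))
print(q.round(1));facefit(obs[-1:],x0);facefit(obs,x0);facefit(obs[-2:],x0);facefit(obs[1:],x0)
```

```text
[[294. 170.]
 [348. 169.]
 [288. 246.]
 [339. 237.]]
[[343.2 177. ]
 [336.  234. ]
 [295.3 234. ]
 [300.8 177. ]]
face [ 570.7 -136.6   56.9] yaw,slope deg [-3.9   8.59] rms 1.24 sd/px [0.621  2.418  3.505  1.146  2.2347]
face [ 572.6 -121.    78.1] yaw,slope deg [-1.44 13.44] rms 1.45 sd/px [0.191  0.183  0.298  0.2865 0.6303]
face [ 573.  -121.7   77.9] yaw,slope deg [-0.92 17.12] rms 1.93 sd/px [0.294  0.383  0.856  0.573  1.2033]
face [ 572.7 -121.    78.1] yaw,slope deg [-1.46 13.52] rms 1.6 sd/px [0.201  0.196  0.303  0.3438 0.6876]
```

View pics/w5.png

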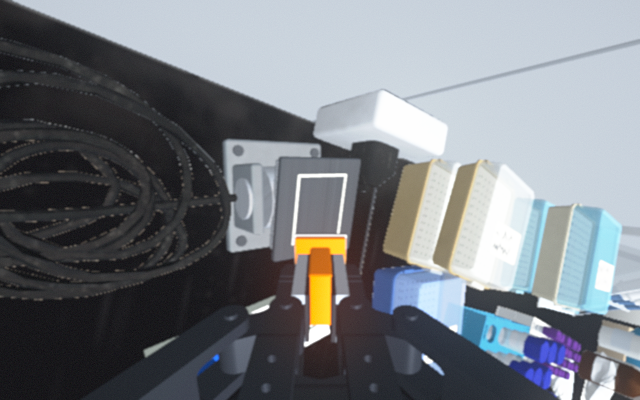

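The slide hides the outline's lower edge at row 236 in this view, so I'll fit lines and leave out the hidden side.

```bash
cat > fit2.py <<'E'
from h import *
import pickle
def sub(P,box,maxrow=None):
    # subpixel inner contour via 4x upsample
    x0,y0,x1,y1=box;g=cv2.cvtColor(P['frame'],cv2.COLOR_RGB2GRAY)[y0:y1,x0:x1]
    k=4;G=cv2.resize(g,None,fx=k,fy=k,interpolation=cv2.INTER_CUBIC)
    cs,h=cv2.findContours((G>140).astype(np.uint8),cv2.RETR_CCOMP,cv2.CHAIN_APPROX_NONE)
    c=max([c for c,hh in zip(cs,h[0]) if hh[3]>=0],key=cv2.contourArea).reshape(-1,2)
    c=(c+.5)/k-.5+[x0,y0]
    return c[c[:,1]<maxrow] if maxrow else c
D={'w1':sub(pickle.load(open('w1.pkl','rb'))[1],(80,140,215,250))}
for f,b,m in [('w2',(0,200,160,310),None),('w3',(80,165,200,260),None),('w4',(270,158,372,246),None),('w5',(282,165,355,246),229)]:
    D[f]=sub(pickle.load(open(f+'.pkl','rb'))[1],b,m)
Cn=np.array([[1,1],[1,-1],[-1,-1],[-1,1]])*[26,21]
def face(x):
    u=np.array([np.cos(x[3])*np.cos(x[4]),np.sin(x[3])*np.cos(x[4]),np.sin(x[4])]);v=np.array([-np.sin(x[3]),np.cos(x[3]),0]);return u,v,np.cross(u,v)
def res(x,fs,sep=False):
    u,v,n=face(x);r=[]
    for f in fs:
        S,P=pk[f];q=proj(S,P,x[:3]+Cn[:,:1]*u+Cn[:,1:]*v);c=D[f];d=[]
        for i in range(4):
            a,b=q[i],q[(i+1)%4];t=(b-a)/np.linalg.norm(b-a);k=(c-a)@[-t[1],t[0]]
            al=(c-a)@t;L=np.linalg.norm(b-a);d.append(k+1e-3*0)
        d=np.array(d);i=abs(d).argmin(0);r.append(d[i,np.arange(len(c))]*np.sqrt(200/len(c)))
    return r if sep else np.concatenate(r)
pk={f:pickle.load(open(f+'.pkl','rb')) for f in D}
if __name__=='__main__':
    for fs in [['w2'],['w4'],['w5'],['w4','w5'],['w3','w4'],['w1','w2','w3'],list(D)]:
        o=least_squares(res,[573,-121,78,-.015,.23],args=(fs,),loss='soft_l1',f_scale=.5)
        print(fs,o.x[:3].round(1),np.degrees(o.x[3:]).round(2),[np.sqrt(np.mean(np.minimum(abs(r),5)**2)).round(2) for r in res(o.x,fs,True)])
E
python3 fit2.py
```

```text
['w2'] [ 573.8 -119.7   76.7] [-1.11 12.37] [np.float64(0.04)]
['w4'] [ 572.1 -121.1   72.5] [-1.04 18.58] [np.float64(0.08)]
['w5'] [ 570.4 -131.4   64.3] [-0.82 12.13] [np.float64(0.05)]
['w4', 'w5'] [ 572.4 -121.3   78.4] [ 0.13 20.79] [np.float64(0.3), np.float64(0.86)]
['w3', 'w4'] [ 572.5 -120.6   76.7] [-2.13 17.74] [np.float64(0.46), np.float64(0.38)]
['w1', 'w2', 'w3'] [ 572.9 -120.4   77.6] [-0.87 11.4 ] [np.float64(0.26), np.float64(0.17), np.float64(0.25)]
['w1', 'w2', 'w3', 'w4', 'w5'] [ 572.1 -121.    78.5] [-1.04 11.94] [np.float64(0.28), np.float64(0.22), np.float64(0.31), np.float64(0.78), np.float64(0.95)]
```

```bash
cat > fit3.py <<'E'
from fit2 import *
import h, fit2
c=D['w4'];D['w4']=c[c[:,1]<231]
base={f:np.array(pk[f][1]['T_tool_cam']) for f in D}
def setc(e):
    E=np.eye(4);E[:3,:3]=R.from_rotvec(e[3:]).as_matrix();E[:3,3]=e[:3]
    for f in D: pk[f][1]['T_tool_cam']=base[f]@E
def r3(x,fs):
    setc(x[5:]);return np.r_[res(x[:5],fs)*.3,x[5:8]/1.5,x[8:]/.012]
for fs in [list(D),['w2','w4','w5'],['w3','w4','w5'],['w4','w5'],['w2','w3','w4']]:
    o=least_squares(r3,[573,-121,78,-.015,.23]+[0]*6,args=(fs,),loss='soft_l1',f_scale=.5)
    J=np.linalg.inv(o.jac.T@o.jac)
    print(fs,o.x[:3].round(1),np.degrees(o.x[3:5]).round(2),'corr',o.x[5:8].round(2),o.x[8:].round(4),[np.sqrt(np.mean(r**2)).round(2) for r in res(o.x[:5],fs,True)],'sd slope',np.degrees(J[4,4]**.5).round(2))
E
python3 fit3.py
```

```text
['w1', 'w2', 'w3', 'w4', 'w5'] [ 573.7 -121.1   79.2] [-0.15 12.46] corr [ 0.13 -3.45 -3.22] [-0.0049 -0.0006 -0.0161] [np.float64(0.17), np.float64(0.15), np.float64(0.17), np.float64(0.2), np.float64(0.62)] sd slope 0.78
['w2', 'w4', 'w5'] [ 573.2 -124.8   80.4] [-1.76 11.66] corr [-0.61 -0.86 -7.96] [0.0028 0.0165 0.0181] [np.float64(0.06), np.float64(0.13), np.float64(0.27)] sd slope 1.01
['w3', 'w4', 'w5'] [ 573.3 -123.6   79.9] [-1.1  12.05] corr [-0.39 -0.44 -9.21] [0.004  0.011  0.0068] [np.float64(0.06), np.float64(0.15), np.float64(0.27)] sd slope 1.31
['w4', 'w5'] [ 571.7 -128.    81.4] [-0.41 12.08] corr [-0.04  0.09 -7.72] [ 0.0007  0.0264 -0.0007] [np.float64(0.14), np.float64(0.19)] sd slope 2.0
['w2', 'w3', 'w4'] [ 573.6 -120.7   77. ] [-0.47 12.62] corr [ 0.77 -2.99 -0.13] [-0.0031 -0.0045 -0.0127] [np.float64(0.07), np.float64(0.18), np.float64(0.22)] sd slope 0.99
```

```bash
cat > goal.py <<'E'
from h import *
import sys
C=np.array([573,-121.2,78.5]);t,yw=np.radians(12.5),np.radians(-.8)
u=np.array([np.cos(yw)*np.cos(t),np.sin(yw)*np.cos(t),np.sin(t)]);v=np.array([-np.sin(yw),np.cos(yw),0]);n=np.cross(u,v)
Rm=np.c_[u,-v,-n]
if __name__=='__main__':
    togo(C+n*float(sys.argv[1]),Rm);s=arm.read_state()
    print('face-frame TCP',(np.c_[u,v,n].T@(s['position']-C)).round(1),'F',(np.c_[u,v,n].T@s['contact_force']).round(1),'M',(np.c_[u,v,n].T@s['wrist_torque']).round(2))
E
python3 goal.py 40
```

```text
t 10.78 pos [552.9 -64.9 158.9] lin [-2.8 22.1 67. ] rot [ 0.597 -0.015  0.123] F [ 0.1 -0.1  0.3] w 8.8 g 60.3
face-frame TCP [-3. 56. 83.] F [ 0.2 -0.1  0.2] M [ 1.11  0.46 -0.26]
```

>>> arm_command([
  {"grip": 0,"linear": [0,10,5],"rot": [0.15,-0.003,0.03]},
  {"grip": 0,"linear": [-1,20,15],"rot": [0.3,-0.007,0.06]},
  {"grip": 0,"linear": [-2,24,30],"rot": [0.45,-0.011,0.09]},
  {"grip": 0,"linear": [-2.8,23,50],"rot": [0.597,-0.015,0.123]},
  {"grip": 0,"linear": [-2.8,22.1,67],"rot": [0.597,-0.015,0.123]},
  {"grip": 0,"linear": [-2.8,22.1,67],"rot": [0.597,-0.015,0.123]},
  {"grip": 0,"linear": [-2.8,22.1,67],"rot": [0.597,-0.015,0.123]},
])

```text
clock: 11.65
position: [564.0, -120.8, 117.4]
ee_rot: [0.994, -0.006, 0.108, 0.002]
contact_force: [-0.6, 0.5, -1.3]
gripper_width: 8.8
grasp_force: 60.3
```

```bash
python3 goal.py 14
python3 - <<'E'
from goal import *
s,p=snap('wrist','w6.png')
X=C+np.array([a*26*u+b*21*v for a in(1,-1) for b in(1,-1)]);print(proj(s,p,X).round(1).tolist())
E
```

```text
t 11.65 pos [ 564.  -120.8  117.4] lin [ 0.4  0.2 26. ] rot [0.001 0.001 0.001] F [-0.6  0.5 -1.3] w 8.8 g 60.3
face-frame TCP [-0.4  0.3 40. ] F [-0.9  0.4 -1.1] M [0.   0.44 0.01]
[[283.4, 195.0], [354.8, 195.1], [286.3, 272.6], [351.9, 272.6]]
```

View pics/w6.png

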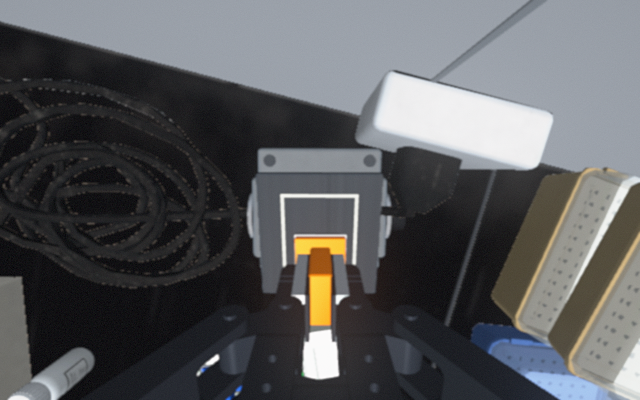

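The outline appears at columns 283–356 with its top at row 196, as predicted, and the slide at (320,245) is centred on it. I'll approach now.

>>> arm_command([
  {"grip": 0,"linear": [0.4,0,13],"rot": [0,0,0]},
  {"grip": 0,"linear": [0.4,0,22],"rot": [0,0,0]},
  {"grip": 0,"linear": [0.4,0,26],"rot": [0,0,0]},
  {"grip": 0,"linear": [0.4,0,28],"rot": [0,0,0]},
  {"grip": 0,"linear": [0.4,0,29],"rot": [0,0,0]},
  {"grip": 0,"linear": [0.4,0,30],"rot": [0,0,0]},
  {"grip": 0,"linear": [0.4,0,30],"rot": [0,0,0]},
  {"grip": 0,"linear": [0.4,0,30],"rot": [0,0,0]},
])

```text
clock: 12.7
position: [570.9, -120.7, 87.8]
ee_rot: [0.994, -0.006, 0.108, 0.001]
contact_force: [0.4, 0.3, 0.6]
gripper_width: 8.8
grasp_force: 60.3
```

```bash
python3 goal.py 6.5
```

```text
t 12.7 pos [ 570.9 -120.7   87.8] lin [0.  0.5 3. ] rot [0.001 0.002 0.002] F [0.4 0.3 0.6] w 8.8 g 60.3
face-frame TCP [-0.   0.5  9.5] F [0.5 0.3 0.5] M [-0.02  0.44  0.  ]
```

>>> arm_command([
  {"grip": 0,"linear": [0,0.4,1],"rot": [0,0,0]},
  {"grip": 0,"linear": [0,0.4,2],"rot": [0,0,0]},
  {"grip": 0,"linear": [0,0.4,3],"rot": [0,0,0]},
  {"grip": 0,"linear": [0,0.4,4],"rot": [0,0,0]},
  {"grip": 0,"linear": [0,0.4,4],"rot": [0,0,0]},
  {"grip": 0,"linear": [0,0.4,4],"rot": [0,0,0]},
])

```text
clock: 13.45
position: [571.7, -121.1, 83.9]
ee_rot: [0.994, -0.006, 0.108, 0.001]
contact_force: [-1.9, -0.0, 3.3]
gripper_width: 8.7
grasp_force: 60.9
```

```bash
python3 goal.py 6.5
```

```text
t 13.45 pos [ 571.7 -121.1   83.9] lin [ 0.1  0.1 -0.9] rot [0.001 0.002 0.002] F [-1.9 -0.   3.3] w 8.7 g 60.9
face-frame TCP [-0.1  0.1  5.6] F [-1.2 -0.1  3.6] M [ 0.01  0.72 -0.02]
```

>>> arm_command([
  {"grip": 0,"linear": [0,0,0.7],"rot": [0,0,0]},
  {"grip": 0,"linear": [0,0,1.4],"rot": [0,0,0]},
  {"grip": 0,"linear": [0,0,2],"rot": [0,0,0]},
  {"grip": 0,"linear": [0,0,2],"rot": [0,0,0]},
  {"grip": 0,"linear": [0,0,2],"rot": [0,0,0]},
  {"grip": 0,"linear": [0,0,2],"rot": [0,0,0]},
])

```text
clock: 14.2
position: [572.1, -121.1, 82.2]
ee_rot: [0.994, -0.006, 0.108, 0.001]
contact_force: [-2.6, 0.1, 5.1]
gripper_width: 8.7
grasp_force: 61.4
```

```bash
python3 goal.py 6.5
python3 - <<'E'
from goal import *
import pickle
s,p=snap('wrist','w7.png')
def edge(f):
    hsv=cv2.cvtColor(f,cv2.COLOR_RGB2HSV);m=((hsv[...,0]<22)&(hsv[...,0]>5)&(hsv[...,1]>150)&(hsv[...,2]>60))
    ys,xs=np.nonzero(m[:,270:370]);xs=xs+270;print('rows',ys.min(),ys.max(),[(y,xs[ys==y].min(),xs[ys==y].max()) for y in (238,242,290,320)])
    v=hsv[:,320,2];return [(i,tuple(f[i,320])) for i in (232,233,234,235,236,237,247,248,249,250)]
a=cv2.imread('pics/w6.png')[:,:,::-1].copy();b=p['frame']
for f in (a,b):
    print([int(x) for x in edge(f) and f[228:256,320,0]])
    print([int(x) for x in f[315:335,320,0]])
E
```

```text
t 14.2 pos [ 572.1 -121.1   82.2] lin [ 0.1  0.1 -2.7] rot [0.001 0.002 0.002] F [-2.6  0.1  5.1] w 8.7 g 61.4
face-frame TCP [-0.1  0.1  3.8] F [-1.4  0.1  5.5] M [0.16 1.1  0.02]
rows 238 324 [(238, np.int64(296), np.int64(343)), (242, np.int64(295), np.int64(344)), (290, np.int64(309), np.int64(331)), (320, np.int64(310), np.int64(330))]
[91, 91, 94, 89, 87, 98, 164, 216, 201, 179, 219, 249, 252, 251, 251, 251, 252, 253, 251, 224, 171, 153, 153, 155, 157, 157, 156, 157]
[251, 252, 251, 251, 251, 252, 251, 252, 253, 252, 209, 141, 118, 117, 122, 163, 232, 251, 252, 251]
rows 237 325 [(238, np.int64(296), np.int64(343)), (242, np.int64(295), np.int64(344)), (290, np.int64(309), np.int64(331)), (320, np.int64(310), np.int64(330))]
[92, 94, 91, 91, 89, 111, 168, 214, 198, 174, 214, 247, 252, 251, 251, 251, 251, 252, 251, 224, 168, 153, 153, 156, 152, 154, 155, 154]
[251, 251, 251, 251, 251, 251, 251, 251, 253, 251, 200, 113, 73, 50, 40, 44, 40, 43, 41, 43]
```

```bash
cat > avg.py <<'E'
from goal import *
B=np.c_[u,v,n];a=[]
for i in range(8):
    s,p=snap('wrist');a.append(np.r_[B.T@(s['position']-C),B.T@s['contact_force'],B.T@s['wrist_torque'],(R.from_matrix(Rm).inv()*R.from_quat(s['ee_rot'])).as_rotvec()])
a=np.array(a);print('mean',a.mean(0).round(3).tolist(),'\nsd',a.std(0).round(3).tolist(),s['clock'])
E
python3 avg.py
python3 - <<'E'
from fit2 import *
import fit2
from goal import C
s,p=snap('wrist','w8.png');pickle.dump((s,p),open('w8.pkl','wb'));
pk['w8']=(s,p)
try:
    c=sub(p,(265,180,375,300));print(len(c),c.min(0),c.max(0))
except Exception as e:print(e)
g=cv2.cvtColor(p['frame'],cv2.COLOR_RGB2GRAY)
for r in (206,215,225,235,245,255): print(r,[int(x) for x in g[r,270:300]],[int(x) for x in g[r,345:372]])
E
```

```text
mean [-0.069, 0.096, 3.78, -1.698, 0.609, 6.651, 0.144, 1.027, -0.021, -0.001, -0.002, -0.002] 
sd [0.006, 0.007, 0.01, 0.521, 0.628, 0.409, 0.016, 0.026, 0.033, 0.0, 0.0, 0.0] 14.6
385 [295.875 236.375] [343.625 238.125]
206 [90, 88, 88, 89, 89, 88, 90, 87, 91, 89, 91, 90, 93, 90, 89, 89, 91, 91, 94, 95, 94, 92, 93, 90, 91, 95, 90, 92, 92, 93] [93, 94, 92, 92, 89, 90, 92, 91, 91, 90, 92, 94, 92, 93, 90, 92, 92, 93, 94, 90, 93, 91, 91, 92, 89, 91, 91]
215 [90, 125, 188, 232, 238, 238, 239, 240, 238, 239, 239, 239, 239, 239, 239, 238, 239, 239, 238, 238, 239, 238, 239, 239, 239, 237, 238, 238, 238, 238] [236, 235, 237, 237, 237, 238, 237, 237, 237, 236, 236, 237, 237, 237, 238, 237, 237, 237, 237, 229, 187, 124, 91, 90, 91, 90, 89]
225 [89, 109, 164, 226, 243, 243, 214, 146, 99, 87, 91, 91, 92, 89, 90, 92, 93, 93, 91, 93, 93, 94, 94, 91, 92, 92, 94, 91, 92, 91] [95, 92, 92, 92, 90, 91, 92, 92, 95, 94, 91, 94, 91, 89, 92, 138, 211, 241, 243, 227, 170, 110, 89, 89, 92, 89, 91]
235 [89, 92, 135, 210, 241, 242, 224, 163, 110, 90, 88, 91, 92, 92, 92, 90, 91, 92, 93, 92, 91, 91, 98, 131, 188, 217, 214, 205, 207, 205] [213, 180, 123, 91, 89, 90, 93, 94, 94, 90, 93, 93, 91, 90, 112, 166, 226, 243, 240, 206, 133, 91, 88, 91, 91, 89, 90]
245 [89, 89, 109, 162, 226, 243, 242, 206, 136, 89, 90, 89, 92, 89, 91, 90, 90, 92, 93, 92, 94, 89, 92, 117, 168, 200, 209, 211, 210, 209] [179, 140, 103, 89, 92, 90, 93, 92, 94, 92, 94, 92, 89, 93, 136, 210, 243, 242, 224, 162, 108, 91, 91, 89, 93, 94, 91]
255 [92, 90, 92, 139, 209, 243, 244, 225, 160, 104, 89, 88, 89, 90, 92, 90, 93, 90, 93, 93, 94, 93, 92, 107, 143, 182, 186, 166, 130, 116] [158, 121, 96, 89, 92, 93, 93, 93, 94, 92, 91, 92, 90, 109, 164, 226, 244, 242, 208, 132, 91, 90, 91, 90, 90, 89, 91]
```

```bash
cat > fit8.py <<'E'
from fit2 import *
import sys
def fit8(f):
    s,p=pickle.load(open(f,'rb'));pk['x']=(s,p);g=cv2.cvtColor(p['frame'],cv2.COLOR_RGB2GRAY).astype(float);th=165;pts=[]
    x=[573,-121.2,76,-.014,.218]
    u,v,n=face(x);q=proj(s,p,np.array(x[:3])+Cn[:,:1]*u+Cn[:,1:]*v);top=q[:2,1].mean();lx,rx=q[:2,0].min(),q[:2,0].max()
    def cross(a,start,step):
        i=start
        while a[i]<th: i+=step
        j=i-step;return j+step*(th-a[j])/(a[i]-a[j])
    tr=int(top)+12
    for r in range(tr,int(top)+62):   # side edges, from the dark inside outwards
        pts+=[(cross(g[r],int(lx)+8,-1),r),(cross(g[r],int(rx)-8,1),r)]
    for c in range(int(lx)+8,int(rx)-8): pts.append((c,cross(g[:,c],int(top)+8,-1)))
    D['x']=np.array(pts)
    o=least_squares(res,x,args=(['x'],),loss='soft_l1',f_scale=.3)
    J=np.linalg.inv(o.jac.T@o.jac)*.1**2
    print(f,o.x[:3].round(2),np.degrees(o.x[3:]).round(2),'rms',np.sqrt(np.mean(o.fun**2)).round(3),'sd',np.degrees(J[4,4]**.5).round(2))
if __name__=='__main__':
    for f in sys.argv[1:]: fit8(f)
E
python3 fit8.py w8.pkl
```

```text
w8.pkl [ 572.23 -121.07   73.84] [-0.81 12.77] rms 2.384 sd 0.3
```

>>> arm_command([
  {"grip": 0,"linear": [0,0,0],"rot": [0,-0.015,0]},
  {"grip": 0,"linear": [0.2,0,0],"rot": [0,-0.03,0]},
  {"grip": 0,"linear": [0.2,0,0],"rot": [0,-0.03,0]},
  {"grip": 0,"linear": [0.2,0,0],"rot": [0,-0.03,0]},
])

```text
clock: 15.2
position: [572.3, -121.1, 82.3]
ee_rot: [0.996, -0.006, 0.093, 0.001]
contact_force: [-4.3, 1.3, 6.9]
gripper_width: 8.9
grasp_force: 61.4
```

```bash
python3 avg.py
python3 - <<'E'
from h import *
import pickle
pickle.dump(snap('wrist','w9.png'),open('w9.pkl','wb'))
E
python3 fit8.py w9.pkl
```

```text
mean [0.174, 0.076, 3.861, -1.937, 0.472, 7.375, 0.134, 0.938, -0.012, -0.001, -0.032, -0.002] 
sd [0.009, 0.006, 0.014, 0.529, 0.479, 0.479, 0.033, 0.031, 0.025, 0.0, 0.0, 0.0] 15.55
w9.pkl [ 572.75 -121.07   73.4 ] [-0.83 15.62] rms 2.982 sd 0.32
```

>>> arm_command([
  {"grip": 0,"linear": [-0.1,0,0],"rot": [0,0.015,0]},
  {"grip": 0,"linear": [-0.2,0,0],"rot": [0,0.03,0]},
  {"grip": 0,"linear": [-0.3,0,0],"rot": [0,0.045,0]},
  {"grip": 0,"linear": [-0.4,0,0],"rot": [0,0.06,0]},
  {"grip": 0,"linear": [-0.4,0,0],"rot": [0,0.06,0]},
  {"grip": 0,"linear": [-0.4,0,0],"rot": [0,0.06,0]},
])

```text
clock: 16.4
position: [572.1, -121.1, 82.4]
ee_rot: [0.992, -0.006, 0.123, 0.001]
contact_force: [-2.8, -0.7, 6.5]
gripper_width: 9.0
grasp_force: 61.4
```

```bash
python3 avg.py
python3 - <<'E'
from h import *
import pickle
pickle.dump(snap('wrist','w10.png'),open('w10.pkl','wb'))
E
sed -i 's/int(top)+62/int(top)+42/' fit8.py
sed -i "s/    print(f,o/    z=res(o.x,['x']);print(len(pts),[(np.round(pts[i],1).tolist(),round(z[i],1)) for i in abs(z).argsort()[-4:]]);print(f,o/" fit8.py
python3 fit8.py w8.pkl w9.pkl w10.pkl
```

```text
mean [-0.06, 0.073, 3.946, -1.398, 0.406, 7.305, 0.118, 1.042, -0.011, -0.001, 0.029, -0.002] 
sd [0.013, 0.009, 0.02, 0.358, 0.684, 0.507, 0.038, 0.023, 0.024, 0.0, 0.0, 0.0] 16.75
130 [([314.0, 218.3], np.float64(0.1)), ([277.0, 235.0], np.float64(-0.1)), ([277.5, 243.0], np.float64(0.2)), ([313.0, 218.3], np.float64(0.2))]
w8.pkl [ 572.16 -121.03   73.77] [-0.96 12.39] rms 0.067 sd 0.46
130 [([319.0, 218.8], np.float64(0.2)), ([321.0, 218.8], np.float64(0.2)), ([318.0, 218.8], np.float64(0.2)), ([320.0, 218.8], np.float64(0.2))]
w9.pkl [ 572.23 -121.02   73.56] [-1.08 12.83] rms 0.076 sd 0.44
129 [([309.0, 217.8], np.float64(0.2)), ([277.0, 229.0], np.float64(-0.2)), ([307.0, 217.8], np.float64(0.2)), ([308.0, 217.8], np.float64(0.2))]
w10.pkl [ 572.21 -121.04   73.54] [-1.04 11.7 ] rms 0.089 sd 0.49
```

The force rises by about the same amount at ±0.03 rad, so the nominal 12.5° is flush, and the image fits agree. I'll return to it and check that the slide hasn't shifted in the grip.

>>> arm_command([
  {"grip": 0,"linear": [0,0,0],"rot": [0,-0.015,0]},
  {"grip": 0,"linear": [0,0,0.2],"rot": [0,-0.029,0]},
  {"grip": 0,"linear": [0,0,0.5],"rot": [0,-0.029,0]},
  {"grip": 0,"linear": [0,0,0.5],"rot": [0,-0.029,0]},
  {"grip": 0,"linear": [0,0,0.5],"rot": [0,-0.029,0]},
])

```text
clock: 17.48
position: [572.4, -121.1, 81.9]
ee_rot: [0.994, -0.006, 0.109, 0.001]
contact_force: [-2.7, 0.2, 8.0]
gripper_width: 9.0
grasp_force: 61.4
```

```bash
python3 avg.py
python3 - <<'E'
from h import *
s,p=snap('wrist','w11.png')
r0=cv2.imread('pics/w6.png')
for f in ['w6','w8','w9','w10','w11']:
    a=cv2.imread(f'pics/{f}.png').astype(float)
    # plate far edge (row), plate/rib boundary row, subpixel, averaged over columns
    e=[]
    for c in range(314,327):
        col=a[:,c,0]; rd=a[:,c,2]
        e.append([230+np.interp(150,rd[230:236],np.arange(6)),245+np.interp(-200,-rd[245:252],np.arange(7))])
    print(f,np.mean(e,0).round(3))
top=imaging.get_image('top');cv2.imwrite('pics/top2.png',cv2.resize(top['frame'][110:290,280:450,::-1],None,fx=3,fy=3))
E
```

```text
mean [0.142, 0.057, 3.492, -1.339, 0.269, 7.374, 0.076, 0.949, -0.014, -0.001, -0.0, -0.002] 
sd [0.019, 0.008, 0.015, 0.516, 0.515, 0.52, 0.02, 0.029, 0.022, 0.0, 0.0, 0.0] 17.825
w6 [233.777 247.452]
w8 [233.681 247.431]
w9 [233.808 247.426]
w10 [233.673 247.45 ]
w11 [233.68  247.432]
```

View pics/top2.png

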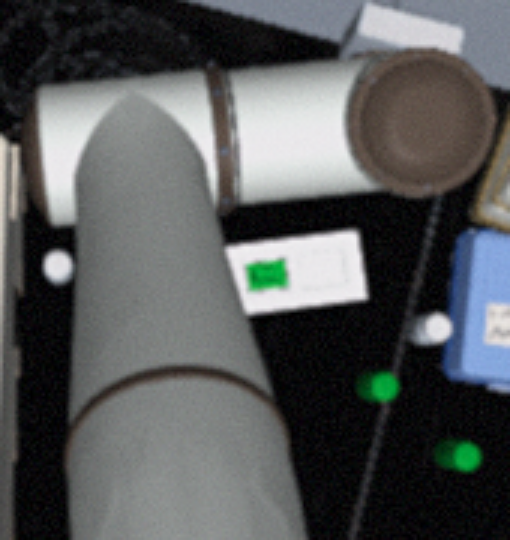

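The top view shows the green slide in its pocket and both white vials upright. The slide hasn't moved in the grip (under 0.15 px) and the press is about 7.4 N.

```bash
python3 -c "
from bench import job
print(job.job_done())"
```

```text
the job is handed in; nothing more can be done
None
```

I handed the job in with the orange slide still gripped and pressed at about 7.4 N against the stage face. By my measurements it is flush and centred within about 1 mm; the hand-in call returned no verdict. The last top view shows the green slide in its pocket and both vials upright; the arm hid the blue one, and nothing went near it.

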